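# Sweep the clay offcuts into the scrap bay

### The arm

A 6-joint arm with a two-finger parallel gripper is mounted at the origin on the work surface. World frame = base frame: x ahead of the robot, y to its left, z up, the work surface at z = 0. Lengths are in m, angles in rad, forces in N, time in s.
With the tool pointing down it reaches from about 0.275 to 0.825 m from the base axis. Payload 5.2 kg.
Tool frame: the origin (TCP) lies midway between the tips of the shut fingers; the grasp point (between the pads) lies behind it (arm.grasp_offset is the z of the grasp point in the tool frame, in m); z points along the fingers, y is the direction in which the jaws open and shut (so a half turn about z gives the same grasp; the last joint's range is limited). The gripper opens to 93 mm and grips with 3 to 60 N. Pads are 15 mm wide; open, the fingers measure 128 mm over their backs; the gripper's body (75 mm by 188 mm) begins 65 mm behind the grasp point.
Start: joints at [0.966, 0.259, 1.535, -0, 1.348, -0.203], TCP at [0.215, 0.506, 0.219] pointing down, gripper open.
Joint ranges: [-3.14, 3.14], [-0.91, 2.08], [0.19, 2.58], [-1.22, 4.36], [0.22, 2.71], [-3.12, 3.12]. Speed limits (rad/s): [2.57, 2.57, 3.14, 3.14, 3.14, 3.14].

### API

Orientations are given as [roll, pitch, yaw] about the fixed x, y, z axes, in that order (R = Rz(yaw) Ry(pitch) Rx(roll)).
In Python, from bench import arm gives the robot as it stands. The module is installed in compiled form; this text tells all that it offers.
- The arm moves only by the tool drive_tool, never from a script. Its arguments are lists of equal length, an entry for each row: "gripper": the finger opening in cm, from 0 to 9.3; "travel": the shift along the tool's x, y, z in cm, a list of three; "rot": the turn, a rotation vector about the tool's x, y, z in degrees, a list of three. In form: {"gripper": [gripper, ...], "travel": [[x, y, z], ...], "rot": [[rx, ry, rz], ...]}. A call has exactly 8 rows; each row shifts and turns the commanded pose from where the row before left it, along the tool's axes as they then stand; what a row does not reach is not made up. A row lasts 1/8 s, in which the tool goes at most 62.5 mm and 10.7 degrees, less where a joint would pass 70% of its speed; a pose out of reach is approached as far as the arm can. A call is refused whole if a number of a shift passes 6.25 or a number of a turn 10.7, either way. A call with a gripper value outside its range is refused whole. The fingers move at their own pace and stop on an object; "squeeze" is the grip in N (left out, the last holds). Time passes only in rows, so rows that do not move let the fingers close, or fill a call up. It gives the time, the measured TCP pose, the force and the opening at its end, in the units of the state.
- arm.read_state(): the state, without advancing time (a new reading comes with each control period).
- arm.get_image(name): name is "scene" or "side" or "wrist"; returns a dict with "img" (420x560x3 uint8, red, green, blue), "z_map" (420x560 float32, m along the optical axis (not along the pixel's ray), 0 where there is no reading), "mtx" (3x3 intrinsics, pixels), "R" (3x3) and "t" (3): a world point X has camera coordinates R X + t; the wrist camera has in their place "T_tool_cam" (4x4, takes a point from camera to tool coordinates, whose origin is the TCP and whose axes are the flange's). Camera axes: x right, y down, z forward; pixel columns grow to the right and rows downward; lengths in m; the calibration is good to about 2 mm. The wrist camera is an equidistant fisheye: a pixel r from the principal point sees the ray r / f radians off the axis. A picture is of the moment at which its call begins: read the wrist's pose just before it.
- arm.sign_off(): hands the job in, once; it reports no verdict.
The state is a dict: "t": time; "q": joint angles; "qvel": joint speeds; "tau": joint torques, N m; "position": TCP position; "orientation": TCP orientation; "force": force on the tool from outside, world axes, zero at the start; "moment": the same for the moment, N m; "opening": opening from 0.0 (shut) to 1.0 (fully open).
Only numpy, scipy, OpenCV 4.12 (cv2) and the standard library are available. Lean on these libraries where they do the work, as an engineer would, in place of code of your own. Each camera call takes 0.05 s, during which the arm holds its last target. There are 200 camera calls.

### The job

Clear the casting bench: with the gripper's fingers, sweep the three dry clay offcuts (tapered plug, ring-shaped collar, eight-sided slab) along the bench into the three-sided timber scrap bay, so that all three lie flat and wholly inside it. They are brittle and are only to be pushed: do not grip, lift or press down on them, nor crush them against the timber. Leave the cup, the moulds and everything else standing where they are.

Things in the scene. Friction and masses are not known exactly. Their poses are not given: they have to be found in the camera images.
- bay: three-sided bay of plain timber battens (18 thick, 30 mm high) screwed to the bench, which is its floor; 240 wide, 160 mm deep inside. The open side faces roughly -y (turned up to 0.25 rad). Origin: on the bench, middle of the open side, level with the side battens' ends; +y points into the bay (back batten's face at y = 160 mm), x runs along the opening (side battens' inner faces at x = +-120 mm).
- plug: pour-hole plug, a solid tapered disc 44 mm across at the foot, 32 mm at the top, 28 mm high: a loose piece of dry grey clay lying flat on the bench, 40 to 95 g. Origin: centre of its underside, on the bench; z up.
- collar: pour-hole collar, a ring 50 mm across with a 28 mm hole, 22 mm high: a loose piece of dry grey clay lying flat on the bench, 40 to 95 g. Origin: centre of its underside, on the bench; z up.
- facet: eight-sided slab, 50 mm across its flats (54 mm over its corners), 20 mm high, its x and y axes square to flats: a loose piece of dry grey clay lying flat on the bench, 40 to 95 g. Origin: centre of its underside, on the bench; z up.
- cup: unfired clay cup of the same grey clay, 56 mm across, 60 mm high, standing open end up to the right of the offcut nearest the robot. A bystander: leave it where it is. Origin: centre of its underside.
- small_mould: small white plaster mould 66 x 60 mm, 50 mm high, with a black rubber band, to the right of the farthest offcut. A bystander: leave it where it is. Origin: centre of its underside.
- brush: paint brush lying on the bench to the right of the cup, about 0.2 m long. A bystander: leave it where it is. Origin: near its middle, on the bench.
- glaze_jar: lidded jar 60 mm across, 85 mm high, beyond the work area. A bystander: leave it where it is. Origin: centre of its underside.
- jug: green plastic jug with a handle, 80 mm across, 100 mm high, at the right. A bystander: leave it where it is. Origin: centre of its underside.
- bowl: white bowl 120 mm across, 50 mm high, far right. A bystander: leave it where it is. Origin: centre of its underside.

How it is judged:
By the outcome, as a careful person would: the job done as asked, in the order asked, and still so for the second after the job is handed in, with the robot touching nothing.
It also fails if it takes over 72 s, if anything falls off the work surface, if the arm or the gripper's body presses on something with over 40 N, if the wrist force passes 120 N, or if a joint passes its speed limit or range.

## Working session

There is one attempt and no reset: what is moved stays moved. The work goes in short steps, Python scripts to look and compute and a tool call to move; the robot and the scene stay as the last step left them, time stands still between calls to the robot, and variables do not carry over. Pictures are saved under pics/ and viewed, about 8 in all and at most 12, crops included, and the job is handed in when it is done.

Besides the shell and the picture viewer there is one more tool, called after "Emit:" as a command line: name --argument value ..., lists and objects as JSON in quotes. drive_tool: Moves the arm, as the interface text tells. Its arguments: {"type":"object","properties":{"gripper":{"type":"array"},"travel":{"type":"array"},"rot":{"type":"array"},"squeeze":{"type":"number"}},"required":["gripper","travel","rot"]}

```bash
mkdir -p pics
cat > h.py <<'E'
import numpy as np, cv2
from bench import arm
def world(im):
    z=im["z_map"]; v,u=np.mgrid[:z.shape[0],:z.shape[1]]; K=im["mtx"]
    c=np.stack([(u-K[0,2])/K[0,0]*z,(v-K[1,2])/K[1,1]*z,z],-1)
    w=(c-im["t"])@im["R"]; w[z==0]=np.nan
    return w
E
python3 - <<'E'
from h import *
for n in("scene","side"):
    im=arm.get_image(n); cv2.imwrite(f"pics/{n}0.png",im["img"][:,:,::-1]); np.savez(f"{n}0.npz",**im)
    print(n,-im["R"].T@im["t"])
s=arm.read_state(); print(s["t"],s["position"],s["orientation"],s["force"],s["opening"],arm.grasp_offset)
E
```

```text
scene [0.97562861 0.26644789 0.74585415]
side [ 0.14591683 -0.91534532  0.65401483]
0.1 [0.21479993 0.50580982 0.21791402] [-3.14000500e+00 -3.12319430e-04  2.73978532e+00] [-0.80908157  0.04378263  0.55921097] 0.9968591347342286 -0.0188
```

View pics/scene0.png

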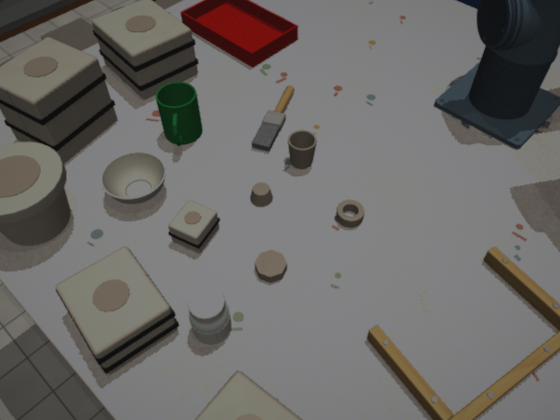

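View pics/side0.png

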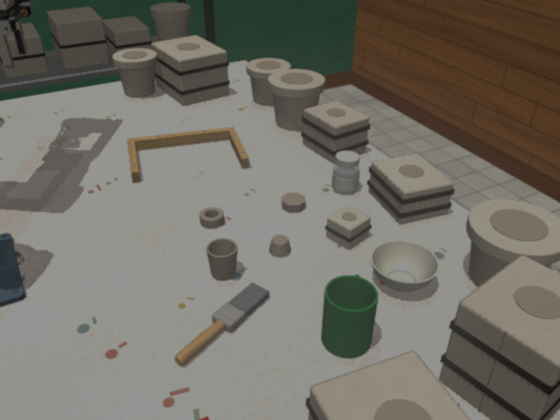

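The scene view shows the collar at (350,212), plug (261,194), facet (270,265), cup (302,148) and small mould (194,225). The bay is at lower right, with its side ends near (375,335) and (490,258).

Run:
```python
from h import *
for n,seeds in (("scene",dict(collar=(350,205),plug=(261,189),facet=(270,262),cup=(302,140),small=(194,220),jar=(208,305))),("side",dict(collar=(211,215),plug=(280,242),facet=(293,201),cup=(222,255),small=(348,225)))):
    im=dict(np.load(n+"0.npz")); w=world(im)
    m=((w[...,2]>.008)&(w[...,2]<.12)).astype(np.uint8)
    k,l=cv2.connectedComponents(m)
    print(n,"floor z",np.nanmedian(w[...,2][(abs(w[...,0]-.5)<.1)&(abs(w[...,1])<.2)&(w[...,2]<.008)]))
    for o,(u,v) in seeds.items():
        y0=[l[a,b] for a in range(v-8,v+9) for b in range(u-12,u+13) if l[a,b]]
        if not y0: print(o,"none"); continue
        i=np.bincount(y0).argmax(); p=w[l==i]; h=np.percentile(p[:,2],97); t=p[p[:,2]>h-.005]
        c,r=cv2.minEnclosingCircle(t[:,:2].astype(np.float32))
        print(o,len(p),"top h %.3f"%h,"c",np.round(c,3),"r %.3f"%r,"bbox",np.round(p.min(0),3),np.round(p.max(0),3))
    # battens
    hsv=cv2.cvtColor(im["img"],cv2.COLOR_RGB2HSV)
    b=(hsv[...,1]>110)&(hsv[...,0]>10)&(hsv[...,0]<30)&(w[...,2]>.024)&(w[...,2]<.036)&(w[...,1]>.1)
    p=w[b][:,:2].astype(np.float32); print("bay",len(p),p.min(0),p.max(0))
    # topdown raster
    q=np.zeros((500,600),np.uint8); ij=((p-[.1,.0])*1000).astype(int); ok=(ij>=0).all(1)&(ij[:,0]<600)&(ij[:,1]<500)
    q[ij[ok][:,1],ij[ok][:,0]]=255; q=cv2.morphologyEx(q,cv2.MORPH_CLOSE,np.ones((5,5)))
    cv2.imwrite(f"pics/bay_{n}.png",q)
    def model(x,y,a):  # inverse
        d=p-[x,y]; cs,sn=np.cos(a),np.sin(a); X=d@[cs,sn]; Y=d@[-sn,cs]
        return X,Y
    from scipy.optimize import least_squares
    def box(X,Y,x0,x1,y0,y1): return np.hypot(np.maximum(0,np.maximum(x0-X,X-x1)),np.maximum(0,np.maximum(y0-Y,Y-y1)))
    def res(v):
        X,Y=model(*v)
        return np.minimum.reduce([box(X,Y,-.138,-.12,0,.178),box(X,Y,.12,.138,0,.178),box(X,Y,-.138,.138,.16,.178)])
    best=min((least_squares(res,[p[:,0].mean(),p[:,1].mean()-.11,a],loss="soft_l1",f_scale=.004) for a in(-.2,0,.2)),key=lambda r:r.cost)
    X,Y=model(*best.x)
    print("bay fit",best.x,"rms",np.sqrt((res(best.x)**2).mean()),"range",np.percentile(X,[1,99]),np.percentile(Y,[1,99]))
```

```text
scene floor z 0.000467677652152367
collar 507 top h 0.024 c [ 0.474 -0.04 ] r 0.026 bbox [ 0.451 -0.064  0.008] [ 0.5   -0.015  0.027]
plug 359 top h 0.030 c [ 0.553 -0.189] r 0.017 bbox [ 0.537 -0.205  0.008] [ 0.572 -0.169  0.032]
facet 746 top h 0.023 c [ 0.652 -0.067] r 0.028 bbox [ 0.625 -0.094  0.008] [ 0.68  -0.039  0.024]
cup 867 top h 0.062 c [ 0.43 -0.2 ] r 0.029 bbox [ 0.401 -0.227  0.008] [ 0.458 -0.171  0.064]
small 1732 top h 0.053 c [ 0.693 -0.213] r 0.042 bbox [ 0.651 -0.25   0.008] [ 0.734 -0.175  0.056]
jar 1964 top h 0.087 c [ 0.793 -0.059] r 0.027 bbox [ 0.763 -0.087  0.008] [ 0.823 -0.027  0.089]
bay 3732 [0.3758686  0.12860274] [0.6769137  0.34806022]
bay fit [ 0.50961902  0.15740674 -0.21961132] rms 1.568293570686476e-05 range [-0.13551812  0.13638026] [0.00470149 0.17727616]
side floor z -6.438949286534157e-05
collar 373 top h 0.024 c [ 0.473 -0.04 ] r 0.027 bbox [ 0.448 -0.068  0.008] [ 0.498 -0.014  0.026]
plug 320 top h 0.029 c [ 0.551 -0.191] r 0.018 bbox [ 0.53  -0.211  0.008] [ 0.57  -0.173  0.031]
facet 357 top h 0.022 c [ 0.65  -0.066] r 0.028 bbox [ 0.625 -0.096  0.008] [ 0.677 -0.039  0.023]
cup 1040 top h 0.061 c [ 0.428 -0.199] r 0.031 bbox [ 0.4   -0.228  0.008] [ 0.456 -0.169  0.063]
small 1293 top h 0.052 c [ 0.691 -0.214] r 0.043 bbox [ 0.65  -0.256  0.008] [ 0.733 -0.178  0.053]
bay 533 [0.37512755 0.14168207] [2.4030564 1.0319716]
bay fit [ 0.64361411  0.26873696 -0.34799923] rms 0.9766073569989446 range [-0.2418859   1.50769234] [-0.16396286  1.27920822]
```

```bash
cat >> h.py <<'E'
O=np.array([.510,.157]); A=-.22; BX=np.array([np.cos(A),np.sin(A)]); BY=np.array([-np.sin(A),np.cos(A)])
bay2w=lambda X,Y: O+X*BX+Y*BY
w2bay=lambda p:(float((np.array(p)-O)@BX),float((np.array(p)-O)@BY))
def plan(pose,c,g,back=.05,z=.15,end=.028):
    """pose=(x,y,z,yaw): piece at c pushed to g (world): shift in tool axes (cm) to pre-push pose after turn, and push length"""
    c,g=np.array(c),np.array(g); d=g-c; L=np.hypot(*d); h=d/L; yaw=np.arctan2(h[1],h[0])
    t=c-back*h; D=t-np.array(pose[:2]); cur=pose[3]
    cx=lambda a:np.round([100*(D[0]*np.cos(a)+D[1]*np.sin(a)),100*(D[0]*np.sin(a)-D[1]*np.cos(a)),100*(pose[2]-z)],2)
    print("pre",t.round(4),"yaw %.3f"%yaw,"rz deg %.1f"%np.degrees((cur-yaw+np.pi)%(2*np.pi)-np.pi),"shift old axes",cx(cur),"new axes",cx(yaw),"push cm %.1f"%(100*(L+back-end)))
    return (*t,z,yaw)
def now():
    s=arm.read_state(); return (*s["position"],s["orientation"][2])
E
python3 - <<'E'
from h import *
plan(now(),(.4735,-.04),bay2w(-.08,.10))
im=dict(np.load("scene0.npz")); w=world(im)
for v,u in((95,180),(130,178),(130,265),(100,285)): print(w[v,u])
E
```

```text
pre [ 0.4767 -0.0899] yaw 1.634 rz deg 63.4 shift old axes [-47.4  -44.59   6.79] new axes [-61.11  22.37   6.79] push cm 33.5
[ 0.51003155 -0.46510191  0.06683379]
[ 0.57995739 -0.38637247  0.06669656]
[ 0.42900304 -0.30114114  0.0191395 ]
[ 0.3310871  -0.33640906  0.01906042]
```

Emit:
drive_tool --gripper '[2.8,2.8,2.8,2.8,2.8,2.8,2.8,2.8]' --travel '[[0,0,0],[0,0,0],[0,0,0],[0,0,0],[0,0,0],[0,0,0],[-4.5,1.5,0],[-4.5,1.5,0]]' --rot '[[0,0,10.5],[0,0,10.5],[0,0,10.5],[0,0,10.5],[0,0,10.5],[0,0,10.5],[0,0,0.4],[0,0,0]]'

```text
t: 1.1
position: [0.2509, 0.4173, 0.218]
orientation: [-3.141, 0.001, 1.635]
force: [1.2, -0.4, 0.6]
opening: 0.306
```

Emit:
drive_tool --gripper '[2.8,2.8,2.8,2.8,2.8,2.8,2.8,2.8]' --travel '[[-5,1.9,0.5],[-5,1.9,0.5],[-5,1.9,0.5],[-5,1.9,0.5],[-5,1.9,0.5],[-5,1.9,0.5],[-5,1.9,0.5],[-5,1.9,0.5]]' --rot '[[0,0,0],[0,0,0],[0,0,0],[0,0,0],[0,0,0],[0,0,0],[0,0,0],[0,0,0]]'

```text
t: 2.1
position: [0.4279, 0.027, 0.1784]
orientation: [-3.142, -0.0, 1.633]
force: [0.2, 0.5, -0.1]
opening: 0.299
```

Run:
```python
from h import *
print(arm.read_state()["force"],arm.read_state()["opening"],now())
plan(now(),(.4735,-.04),bay2w(-.08,.10),z=.007)
```

```text
[ 0.20936724  0.46452671 -0.14892544] 0.29944522893211944 (np.float64(0.4278709474460031), np.float64(0.026965555329678502), np.float64(0.17839340619759197), np.float64(1.6329039144085111))
pre [ 0.4767 -0.0899] yaw 1.634 rz deg -0.1 shift old axes [-11.97   4.14  17.14] new axes [-11.97   4.13  17.14] push cm 33.5
```

Emit:
drive_tool --gripper '[2.8,2.8,2.8,2.8,2.8,2.8,2.8,2.8]' --travel '[[-4,1.4,0],[-4,1.4,0],[-4,1.3,0],[0,0,4],[0,0,4],[0,0,4],[0,0,2.5],[0,0,0.6]]' --rot '[[0,0,0],[0,0,0],[0,0,0],[0,0,0],[0,0,0],[0,0,0],[0,0,0],[0,0,0]]'

```text
t: 3.1
position: [0.4745, -0.088, 0.0259]
orientation: [-3.138, -0.002, 1.633]
force: [0.4, 0.3, 0.2]
opening: 0.301
```

Run:
```python
from h import *
print(now())
for n in("scene","wrist"):
    im=arm.get_image(n); cv2.imwrite(f"pics/{n}1.png",im["img"][:,:,::-1])
```

```text
(np.float64(0.47453210602097573), np.float64(-0.08795269893978287), np.float64(0.02593167644264278), np.float64(1.6331083806542734))
```

View pics/scene1.png

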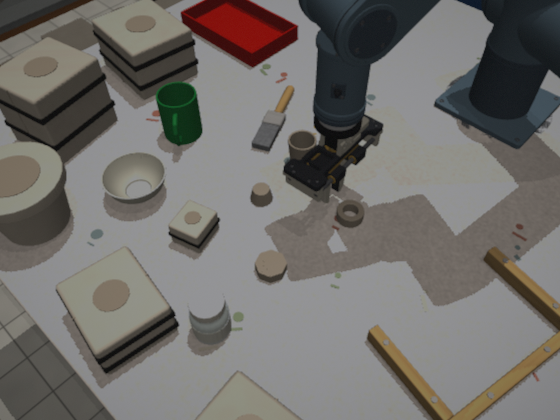

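The gripper is behind the collar at (350,212) with its jaws across the push direction, and the cup is clear below the body. I'll lower it and push.

Emit:
drive_tool --gripper '[2.8,2.8,2.8,2.8,2.8,2.8,2.8,2.8]' --travel '[[0,0.2,1.0],[0,0,0.6],[0,0,0.3],[0,0,0],[0.8,0,0],[0.8,0,0],[0.8,0,0],[1,0,0]]' --rot '[[0,0,0],[0,0,0],[0,0,0],[0,0,0],[0,0,0],[0,0,0],[0,0,0],[0,0,0]]'

```text
t: 4.2
position: [0.4759, -0.0539, 0.0088]
orientation: [3.141, 0.0, 1.633]
force: [-1.3, -0.6, 0.7]
opening: 0.305
```

```bash
cat >> h.py <<'E'
def pieces(im,box=(.3,.78,-.27,.34)):
    w=world(im); x,y,z=w[...,0],w[...,1],w[...,2]
    hsv=cv2.cvtColor(im["img"],cv2.COLOR_RGB2HSV)
    m=((z>.008)&(z<.034)&(x>box[0])&(x<box[1])&(y>box[2])&(y<box[3])).astype(np.uint8)
    k,l,st,_=cv2.connectedComponentsWithStats(m)
    for i in range(1,k):
        if 150<st[i,4]<1500:
            p=w[l==i]; h=np.percentile(p[:,2],97); t=p[p[:,2]>h-.005]; c,r=cv2.minEnclosingCircle(t[:,:2].astype(np.float32))
            print("h %.3f"%h,"w",np.round(c,3),"bay",np.round(w2bay(c),3),"r %.3f"%r,"px",st[i,:5])
E
python3 - <<'E'
from h import *
print(now(),arm.read_state()["force"])
pieces(arm.get_image("scene"))
E
```

```text
(np.float64(0.4759305753455652), np.float64(-0.05386191221816065), np.float64(0.008765324571079574), np.float64(1.6334218938643996)) [-1.27777378 -0.63975072  0.7202079 ]
h 0.033 w [ 0.435 -0.194] bay [ 0.003 -0.359] r 0.024 px [290 153  25  14 192]
h 0.030 w [ 0.553 -0.188] bay [ 0.117 -0.327] r 0.018 px [251 182  22  22 360]
h 0.026 w [ 0.476 -0.033] bay [ 0.008 -0.192] r 0.032 px [338 197  33  33 577]
h 0.033 w [ 0.693 -0.214] bay [ 0.259 -0.322] r 0.045 px [169 217  52  35 447]
h 0.022 w [ 0.653 -0.068] bay [ 0.188 -0.188] r 0.028 px [255 249  33  32 750]
```

Emit:
drive_tool --gripper '[2.8,2.8,2.8,2.8,2.8,2.8,2.8,2.8]' --travel '[[1.3,0,0],[1.6,0,0],[1.7,0,0],[1.7,0,0],[1.7,0,0],[1.7,0,0],[1.5,0,0],[1.0,0,0]]' --rot '[[0,0,0],[0,0,0],[0,0,0],[0,0,0],[0,0,0],[0,0,0],[0,0,0],[0,0,0]]'

```text
t: 5.25
position: [0.4682, 0.0683, 0.0087]
orientation: [-3.142, 0.0, 1.634]
force: [0.9, -0.2, -0.1]
opening: 0.303
```

Run:
```python
from h import *
p=now(); print(p,arm.read_state()["force"])
print("tcp bay",w2bay(p[:2])); h=np.array([np.cos(p[3]),np.sin(p[3])]); print("collar exp",w2bay(p[:2]+.028*h))
im=arm.get_image("side"); pieces(im); cv2.imwrite("pics/side2.png",im["img"][:,:,::-1])
```

```text
(np.float64(0.46816070109538344), np.float64(0.0683007742544579), np.float64(0.008651334055294474), np.float64(1.633985771821044)) [ 0.90003874 -0.15320518 -0.05607359]
tcp bay (-0.021474066480781515, -0.09569192259259642)
collar exp (-0.02929781167532936, -0.06880718693961314)
h 0.032 w [0.651 0.216] bay [0.125 0.088] r 0.092 px [220 127  29  40 388]
h 0.032 w [0.464 0.336] bay [-0.083  0.164] r 0.031 px [136 135  27  12 201]
h 0.032 w [0.402 0.261] bay [-0.128  0.078] r 0.081 px [128 140  12  41 305]
h 0.033 w [ 0.772 -0.066] bay [ 0.305 -0.16 ] r 0.022 px [332 177  17  16 159]
h 0.033 w [0.466 0.065] bay [-0.023 -0.1  ] r 0.029 px [173 179  31  20 311]
h 0.022 w [ 0.65  -0.066] bay [ 0.185 -0.187] r 0.030 px [282 192  24  19 354]
h 0.033 w [ 0.691 -0.216] bay [ 0.258 -0.325] r 0.044 px [325 224  47  24 466]
h 0.029 w [ 0.55  -0.192] bay [ 0.115 -0.332] r 0.018 px [270 234  21  21 320]
h 0.033 w [ 0.426 -0.205] bay [-0.003 -0.372] r 0.024 px [209 260  28  19 272]
```

View pics/side2.png

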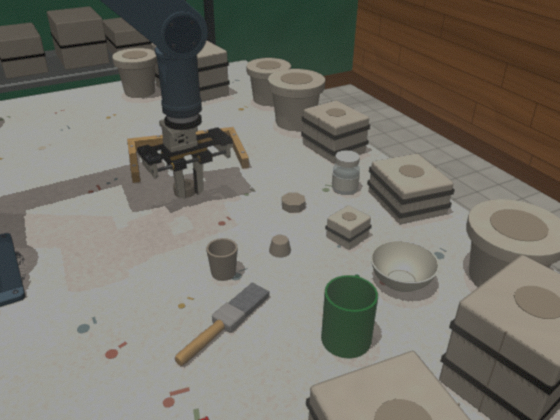

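The collar has left its old spot and is hidden ahead of the fingers at (188,180). The other objects haven't moved, so I'll continue.

Emit:
drive_tool --gripper '[2.8,2.8,2.8,2.8,2.8,2.8,2.8,2.8]' --travel '[[1.0,0,0],[1.5,0,0],[1.6,0,0],[1.6,0,0],[1.6,0,0],[1.5,0,0],[1.0,0,0],[0.5,0,0]]' --rot '[[0,0,0],[0,0,0],[0,0,0],[0,0,0],[0,0,0],[0,0,0],[0,0,0],[0,0,0]]'

```text
t: 6.3
position: [0.4618, 0.1708, 0.0086]
orientation: [-3.142, 0.0, 1.634]
force: [-0.3, -0.4, 0.4]
opening: 0.301
```

Run:
```python
from h import *
p=now(); print(p,arm.read_state()["force"])
h=np.array([np.cos(p[3]),np.sin(p[3])]); print("collar exp",w2bay(p[:2]+.028*h))
im=arm.get_image("scene"); pieces(im)
```

```text
(np.float64(0.4617576904555077), np.float64(0.1707710942714699), np.float64(0.008644547403758161), np.float64(1.6340297031531787)) [-0.30475667 -0.40276624  0.365348  ]
collar exp (-0.0579097338158106, 0.029795666665065026)
h 0.033 w [ 0.436 -0.192] bay [ 0.004 -0.357] r 0.023 px [290 153  25  15 194]
h 0.031 w [ 0.553 -0.19 ] bay [ 0.117 -0.329] r 0.017 px [251 182  22  23 366]
h 0.033 w [ 0.693 -0.214] bay [ 0.259 -0.322] r 0.045 px [169 217  52  35 435]
h 0.023 w [ 0.653 -0.067] bay [ 0.189 -0.188] r 0.027 px [255 249  33  32 754]
h 0.024 w [0.46  0.205] bay [-0.059  0.036] r 0.025 px [464 276  24  26 301]
```

Tracking is good, with the collar seen at bay (-0.059, 0.036). I'll push about 7 cm more, back off, and lift.

Emit:
drive_tool --gripper '[2.8,2.8,2.8,2.8,2.8,2.8,2.8,2.8]' --travel '[[0.8,0,0],[1.2,0,0],[1.4,0,0],[1.4,0,0],[1.0,0,0],[0.7,0,0],[0.3,0,0],[0,0,0]]' --rot '[[0,0,0],[0,0,0],[0,0,0],[0,0,0],[0,0,0],[0,0,0],[0,0,0],[0,0,0]]'

```text
t: 7.35
position: [0.4576, 0.2381, 0.0086]
orientation: [3.142, -0.0, 1.633]
force: [-0.6, 0.3, 0.5]
opening: 0.301
```

Emit:
drive_tool --gripper '[2.8,2.8,2.8,2.8,2.8,2.8,2.8,2.8]' --travel '[[-0.5,0,0],[-1.5,0,0],[-2,0,0],[0,0,-4],[0,0,-5],[0,0,-5],[0,0,0],[0,0,0]]' --rot '[[0,0,0],[0,0,0],[0,0,0],[0,0,0],[0,0,0],[0,0,0],[0,0,0],[0,0,0]]'

```text
t: 8.35
position: [0.4597, 0.1971, 0.1482]
orientation: [-3.141, 0.0, 1.632]
force: [-0.2, -0.1, -0.6]
opening: 0.299
```

Run:
```python
from h import *
pieces(arm.get_image("scene"))
plan(now(),(.652,-.067),bay2w(.08,-.05),z=.009)
```

```text
h 0.033 w [ 0.434 -0.195] bay [ 0.002 -0.36 ] r 0.024 px [290 152  25  15 188]
h 0.031 w [ 0.553 -0.189] bay [ 0.117 -0.328] r 0.017 px [251 182  22  22 358]
h 0.033 w [ 0.693 -0.212] bay [ 0.26 -0.32] r 0.045 px [169 217  52  35 444]
h 0.023 w [ 0.652 -0.067] bay [ 0.188 -0.188] r 0.027 px [255 249  33  32 752]
h 0.024 w [0.455 0.266] bay [-0.077  0.094] r 0.026 px [493 295  36  32 740]
pre [ 0.6734 -0.1122] yaw 2.014 rz deg -21.8 shift old axes [-32.2   19.48  13.84] new axes [-37.13   6.1   13.84] push cm 19.7
```

Emit:
drive_tool --gripper '[2.8,2.8,2.8,2.8,2.8,2.8,2.8,2.8]' --travel '[[0,0,0],[0,0,0],[0,0,0],[-5,0.8,0],[-5,0.8,0],[-5,0.8,0],[-5,0.8,0],[-5,0.8,0]]' --rot '[[0,0,-7.3],[0,0,-7.3],[0,0,-7.2],[0,0,0],[0,0,0],[0,0,0],[0,0,0],[0,0,0]]'

```text
t: 9.4
position: [0.6029, -0.0122, 0.1463]
orientation: [-3.138, -0.003, 2.013]
force: [1.2, 0.8, -0.1]
opening: 0.303
```

Emit:
drive_tool --gripper '[2.8,2.8,2.8,2.8,2.8,2.8,2.8,2.8]' --travel '[[-4,0.7,0],[-4,0.7,0],[-4.1,0.7,0],[0,0,3.8],[0,0,3.8],[0,0,2.5],[0,0,0],[0,0,0]]' --rot '[[0,0,0],[0,0,0],[0,0,0],[0,0,0],[0,0,0],[0,0,0],[0,0,0],[0,0,0]]'

```text
t: 10.4
position: [0.6742, -0.1112, 0.0475]
orientation: [-3.141, -0.0, 2.014]
force: [0.7, -0.5, 0.9]
opening: 0.301
```

Run:
```python
from h import *
plan(now(),(.652,-.067),bay2w(.08,-.05),z=.009)
im=arm.get_image("scene"); cv2.imwrite("pics/scene3.png",im["img"][:,:,::-1])
```

```text
pre [ 0.6734 -0.1122] yaw 2.014 rz deg -0.0 shift old axes [-0.05 -0.11  3.85] new axes [-0.05 -0.11  3.85] push cm 19.7
```

View pics/scene3.png

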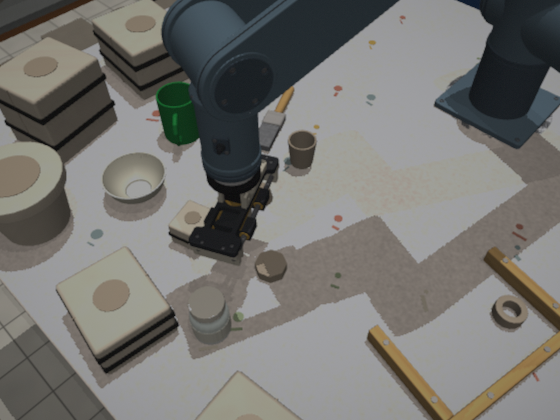

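The collar lies in the bay at (508,310). The gripper is behind the facet (270,265), clear of the mould and jar. Next is the first facet leg.

Emit:
drive_tool --gripper '[2.8,2.8,2.8,2.8,2.8,2.8,2.8,2.8]' --travel '[[0,-0.1,2.4],[0,0,1.2],[0,0,0.3],[0,0,0],[0.8,0,0],[0.8,0,0],[0.8,0,0],[1,0,0]]' --rot '[[0,0,0],[0,0,0],[0,0,0],[0,0,0],[0,0,0],[0,0,0],[0,0,0],[0,0,0]]'

```text
t: 11.45
position: [0.6588, -0.0803, 0.009]
orientation: [3.141, 0.001, 2.014]
force: [0.4, -1.0, 0.1]
opening: 0.301
```

Emit:
drive_tool --gripper '[2.8,2.8,2.8,2.8,2.8,2.8,2.8,2.8]' --travel '[[1.3,0,0],[1.5,0,0],[1.6,0,0],[1.6,0,0],[1.6,0,0],[1.5,0,0],[1.2,0,0],[0.8,0,0]]' --rot '[[0,0,0],[0,0,0],[0,0,0],[0,0,0],[0,0,0],[0,0,0],[0,0,0],[0,0,0]]'

```text
t: 12.45
position: [0.6109, 0.0203, 0.0087]
orientation: [-3.142, 0.0, 2.014]
force: [0.3, -0.7, 0.7]
opening: 0.304
```

Run:
```python
from h import *
p=now(); print(p,arm.read_state()["force"])
h=np.array([np.cos(p[3]),np.sin(p[3])]); e=p[:2]+.029*h; print("facet exp",w2bay(e)); 
im=arm.get_image("scene"); pieces(im)
```

```text
(np.float64(0.610850854374269), np.float64(0.02031273277632904), np.float64(0.008685477636937881), np.float64(2.0141226417653924)) [ 0.34009366 -0.71015258  0.66668466]
facet exp (0.11039280702385505, -0.08853360659373175)
h 0.033 w [ 0.443 -0.192] bay [ 0.01  -0.355] r 0.020 px [290 153  21  14 166]
h 0.031 w [ 0.553 -0.189] bay [ 0.118 -0.329] r 0.018 px [251 182  22  23 363]
h 0.033 w [ 0.693 -0.214] bay [ 0.259 -0.322] r 0.045 px [169 217  52  35 432]
h 0.022 w [0.596 0.054] bay [ 0.106 -0.082] r 0.026 px [341 271  20  31 381]
h 0.024 w [0.456 0.266] bay [-0.076  0.094] r 0.026 px [493 295  36  32 743]
```

Emit:
drive_tool --gripper '[2.8,2.8,2.8,2.8,2.8,2.8,2.8,2.8]' --travel '[[0.8,0,0],[1.0,0,0],[1.0,0,0],[0.8,0,0],[0.4,0,0],[0,0,0],[-0.8,0,0],[-1.6,0,0]]' --rot '[[0,0,0],[0,0,0],[0,0,0],[0,0,0],[0,0,0],[0,0,0],[0,0,0],[0,0,0]]'

```text
t: 13.5
position: [0.6047, 0.0334, 0.0087]
orientation: [3.141, 0.0, 2.014]
force: [0.6, 0.1, -0.7]
opening: 0.304
```

Run:
```python
from h import *
im=arm.get_image("scene"); pieces(im,(.5,.7,-.05,.34)); im=arm.get_image("side"); pieces(im,(.5,.7,-.05,.34))
p=now(); print(p)
h=np.array([np.cos(p[3]),np.sin(p[3])]); e=p[:2]+.052*h; print("exp",e,w2bay(e)); plan(p,e,bay2w(.08,.10),z=.009)
```

```text
h 0.023 w [0.582 0.083] bay [ 0.086 -0.057] r 0.027 px [353 275  33  34 803]
h 0.032 w [0.585 0.302] bay [0.042 0.158] r 0.090 px [164 127  70  18 726]
h 0.032 w [0.585 0.019] bay [ 0.103 -0.119] r 0.010 px [223 171  30  21 306]
(np.float64(0.6057940044781669), np.float64(0.03168281957628048), np.float64(0.008840478625978067), np.float64(2.011784151755988))
exp [0.58359869 0.078708  ] (0.08891040548969086, -0.06034354515262726)
pre [0.5754 0.0294] yaw 1.406 rz deg 34.7 shift old axes [ 1.09 -2.85 -0.02] new axes [-0.72 -2.96 -0.02] push cm 18.3
```

Run:
```python
from h import *
plan(now(),(.5825,.082),bay2w(.066,.10),z=.009,end=.029)
```

```text
pre [0.5782 0.0322] yaw 1.484 rz deg 30.2 shift old axes [ 1.22 -2.48 -0.02] new axes [-0.19 -2.76 -0.02] push cm 18.0
```

Emit:
drive_tool --gripper '[2.8,2.8,2.8,2.8,2.8,2.8,2.8,2.8]' --travel '[[0,-0.7,0],[0.1,-0.7,0],[0.2,-0.7,0],[0,-0.7,0],[0,0,0],[0.6,0,0],[0.8,0,0],[0.8,0,0]]' --rot '[[0,0,7.5],[0,0,7.5],[0,0,7.5],[0,0,7.7],[0,0,0],[0,0,0],[0,0,0],[0,0,0]]'

```text
t: 14.6
position: [0.5789, 0.0528, 0.0086]
orientation: [3.142, -0.0, 1.488]
force: [0.2, 0.2, 0.1]
opening: 0.302
```

Run:
```python
from h import *
plan(now(),(.5825,.082),bay2w(.066,.10),z=.009,end=.029,back=.03)
pieces(arm.get_image("scene"),(.5,.7,-.05,.34))
```

```text
pre [0.5799 0.0521] yaw 1.484 rz deg 0.2 shift old axes [-0.06  0.11 -0.04] new axes [-0.06  0.11 -0.04] push cm 16.0
h 0.023 w [0.586 0.078] bay [ 0.091 -0.061] r 0.033 px [343 274  43  34 833]
```

Aligned to about 1 mm. About 16 cm left to push.

Emit:
drive_tool --gripper '[2.8,2.8,2.8,2.8,2.8,2.8,2.8,2.8]' --travel '[[0.6,0.1,0],[1.0,0,0],[1.4,0,0],[1.5,0,0],[1.5,0,0],[1.4,0,0],[1.0,0,0],[0.6,0,0]]' --rot '[[0,0,0],[0,0,0],[0,0,0],[0,0,0],[0,0,0],[0,0,0],[0,0,0],[0,0,0]]'

```text
t: 15.65
position: [0.5872, 0.1424, 0.0086]
orientation: [-3.142, 0.0, 1.487]
force: [0.3, 0.4, 0.1]
opening: 0.299
```

Run:
```python
from h import *
p=now(); print(p,w2bay(p[:2]),arm.read_state()["force"])
h=np.array([np.cos(p[3]),np.sin(p[3])]); e=p[:2]+.029*h; print("facet exp",w2bay(e)); 
pieces(arm.get_image("scene"),(.4,.7,.0,.34))
```

```text
(np.float64(0.5872030695841084), np.float64(0.1424306486156161), np.float64(0.008618671519748333), np.float64(1.4872276362300343)) (0.07852174274877147, 0.0026298039216045297) [0.33408746 0.36330966 0.09748714]
facet exp (0.07457749743534255, 0.03136032652227251)
h 0.032 w [0.412 0.275] bay [-0.122  0.094] r 0.052 px [504 268  56  58 954]
h 0.024 w [0.456 0.266] bay [-0.076  0.094] r 0.026 px [493 295  36  32 746]
h 0.022 w [0.59  0.172] bay [0.075 0.032] r 0.027 px [393 315  37  34 755]
```

Emit:
drive_tool --gripper '[2.8,2.8,2.8,2.8,2.8,2.8,2.8,2.8]' --travel '[[0.8,0,0],[1.2,0,0],[1.4,0,0],[1.4,0,0],[1.0,0,0],[0.7,0,0],[0.3,0,0],[0,0,0]]' --rot '[[0,0,0],[0,0,0],[0,0,0],[0,0,0],[0,0,0],[0,0,0],[0,0,0],[0,0,0]]'

```text
t: 16.7
position: [0.5929, 0.2095, 0.0086]
orientation: [-3.142, -0.0, 1.487]
force: [-0.1, 0.5, -0.2]
opening: 0.3
```

Emit:
drive_tool --gripper '[2.8,2.8,2.8,2.8,2.8,2.8,2.8,2.8]' --travel '[[-0.5,0,0],[-1.5,0,0],[-2,0,0],[0,0,-4],[0,0,-5],[0,0,-5],[0,0,0],[0,0,0]]' --rot '[[0,0,0],[0,0,0],[0,0,0],[0,0,0],[0,0,0],[0,0,0],[0,0,0],[0,0,0]]'

```text
t: 17.7
position: [0.589, 0.1684, 0.1482]
orientation: [-3.141, 0.0, 1.486]
force: [-0.6, -0.2, -0.0]
opening: 0.299
```

Run:
```python
from h import *
pieces(arm.get_image("scene"))
plan(now(),(.552,-.190),bay2w(-.005,.06),z=.007,end=.023)
```

```text
h 0.033 w [ 0.435 -0.194] bay [ 0.003 -0.359] r 0.024 px [290 152  25  15 190]
h 0.030 w [ 0.553 -0.19 ] bay [ 0.118 -0.329] r 0.018 px [251 182  22  23 364]
h 0.034 w [ 0.693 -0.213] bay [ 0.259 -0.321] r 0.045 px [169 217  52  34 446]
h 0.024 w [0.456 0.267] bay [-0.077  0.096] r 0.026 px [493 295  36  32 741]
h 0.022 w [0.596 0.239] bay [0.066 0.099] r 0.027 px [ 428  343   39   39 1070]
pre [ 0.5561 -0.2398] yaw 1.654 rz deg -9.6 shift old axes [-40.97   0.24  14.02] new axes [-40.43  -6.61  14.02] push cm 43.5
```

The facet is in at bay (0.066, 0.099). The plug is next.

Emit:
drive_tool --gripper '[2.6,2.6,2.6,2.6,2.6,2.6,2.6,2.6]' --travel '[[0,0,0],[-5,-0.8,0],[-5,-0.8,0],[-5,-0.8,0],[-5,-0.8,0],[-5,-0.8,0],[-5,-0.8,0],[-5,-0.8,0]]' --rot '[[0,0,-9.6],[0,0,0],[0,0,0],[0,0,0],[0,0,0],[0,0,0],[0,0,0],[0,0,0]]'

```text
t: 18.75
position: [0.5613, -0.1852, 0.1464]
orientation: [-3.138, -0.002, 1.654]
force: [0.4, -0.4, -0.6]
opening: 0.28
```

Emit:
drive_tool --gripper '[2.6,2.6,2.6,2.6,2.6,2.6,2.6,2.6]' --travel '[[-3,-0.5,0],[-2.4,-0.5,0],[0,0,0],[0,0,3.8],[0,0,3.8],[0,0,2.5],[0,0,0],[0,0,0]]' --rot '[[0,0,0],[0,0,0],[0,0,0],[0,0,0],[0,0,0],[0,0,0],[0,0,0],[0,0,0]]'

```text
t: 19.75
position: [0.5581, -0.238, 0.0485]
orientation: [3.141, 0.0, 1.655]
force: [1.6, 0.3, -0.2]
opening: 0.276
```

Run:
```python
from h import *
plan(now(),(.552,-.190),bay2w(-.005,.06),z=.007,end=.023)
im=arm.get_image("scene"); cv2.imwrite("pics/scene4.png",im["img"][:,:,::-1])
```

```text
pre [ 0.5561 -0.2398] yaw 1.654 rz deg 0.1 shift old axes [-0.17 -0.21  4.15] new axes [-0.17 -0.21  4.15] push cm 43.5
```

View pics/scene4.png

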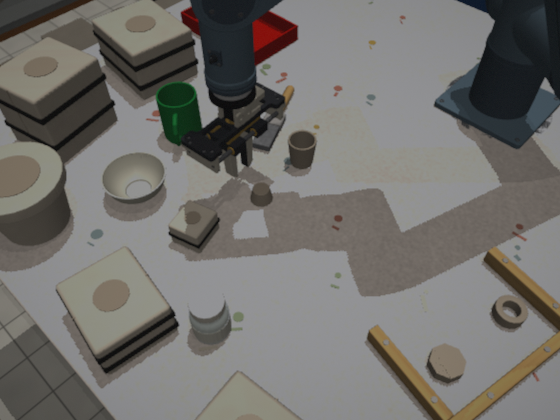

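The collar (509,310) and facet (446,362) are in the bay. The fingers are behind the plug at (261,194), with the mould and cup clear.

Emit:
drive_tool --gripper '[2.6,2.6,2.6,2.6,2.6,2.6,2.6,2.6]' --travel '[[0,-0.2,2.6],[0,0,1.2],[0,0,0.3],[0,0,0],[0.8,0,0],[0.8,0,0],[0.8,0,0],[0.8,0,0]]' --rot '[[0,0,0],[0,0,0],[0,0,0],[0,0,0],[0,0,0],[0,0,0],[0,0,0],[0,0,0]]'

```text
t: 20.8
position: [0.5529, -0.2062, 0.0068]
orientation: [3.141, 0.0, 1.655]
force: [0.2, -0.6, 0.8]
opening: 0.279
```

Emit:
drive_tool --gripper '[2.6,2.6,2.6,2.6,2.6,2.6,2.6,2.6]' --travel '[[1.0,0,0],[1.3,0,0],[1.5,0,0],[1.5,0,0],[1.5,0,0],[1.5,0,0],[1.2,0,0],[0.8,0,0]]' --rot '[[0,0,0],[0,0,0],[0,0,0],[0,0,0],[0,0,0],[0,0,0],[0,0,0],[0,0,0]]'

```text
t: 21.8
position: [0.5441, -0.1033, 0.0067]
orientation: [-3.142, 0.0, 1.655]
force: [0.5, 0.3, 1.1]
opening: 0.28
```

Run:
```python
from h import *
p=now(); print(p,w2bay(p[:2]),arm.read_state()["force"])
h=np.array([np.cos(p[3]),np.sin(p[3])]); e=p[:2]+.023*h; print("plug exp",e,w2bay(e)); 
pieces(arm.get_image("scene"))
```

```text
(np.float64(0.5441148145820932), np.float64(-0.10329766778722563), np.float64(0.006664936154583516), np.float64(1.6547385220617676)) (0.09009722246508689, -0.24657896693253487) [0.54151105 0.27391169 1.09341663]
plug exp [ 0.54218641 -0.08037865] (0.08321368992298409, -0.22463319331341147)
h 0.031 w [ 0.547 -0.092] bay [ 0.09  -0.235] r 0.029 px [287 203  33  30 509]
h 0.033 w [ 0.693 -0.213] bay [ 0.26  -0.321] r 0.045 px [169 217  52  35 439]
h 0.024 w [0.456 0.267] bay [-0.077  0.095] r 0.026 px [493 295  36  32 738]
h 0.022 w [0.596 0.239] bay [0.066 0.099] r 0.027 px [ 428  343   39   38 1074]
```

Emit:
drive_tool --gripper '[2.6,2.6,2.6,2.6,2.6,2.6,2.6,2.6]' --travel '[[1.0,0,0],[1.4,0,0],[1.6,0,0],[1.7,0,0],[1.7,0,0],[1.6,0,0],[1.2,0,0],[0.8,0,0]]' --rot '[[0,0,0],[0,0,0],[0,0,0],[0,0,0],[0,0,0],[0,0,0],[0,0,0],[0,0,0]]'

```text
t: 22.85
position: [0.5349, 0.0063, 0.0066]
orientation: [-3.142, 0.0, 1.655]
force: [-0.1, 0.9, -0.6]
opening: 0.277
```

Emit:
drive_tool --gripper '[2.6,2.6,2.6,2.6,2.6,2.6,2.6,2.6]' --travel '[[1.0,0,0],[1.5,0,0],[1.6,0,0],[1.7,0,0],[1.7,0,0],[1.6,0,0],[1.2,0,0],[0.8,0,0]]' --rot '[[0,0,0],[0,0,0],[0,0,0],[0,0,0],[0,0,0],[0,0,0],[0,0,0],[0,0,0]]'

```text
t: 23.85
position: [0.5257, 0.1169, 0.0066]
orientation: [-3.142, 0.0, 1.655]
force: [0.1, 0.1, -0.1]
opening: 0.28
```

Run:
```python
from h import *
p=now(); print(p,w2bay(p[:2]),arm.read_state()["force"])
h=np.array([np.cos(p[3]),np.sin(p[3])]); e=p[:2]+.023*h; print("plug exp",e,w2bay(e)); 
pieces(arm.get_image("scene"))
```

```text
(np.float64(0.5256616511320737), np.float64(0.116934921531168), np.float64(0.00663627793834979), np.float64(1.6548331493324486)) (0.024027552365055212, -0.03568157166158719) [ 0.10617933  0.06502645 -0.10000221]
plug exp [0.52373108 0.13985375] (0.017141943185113615, -0.013736449510614687)
h 0.034 w [ 0.435 -0.194] bay [ 0.003 -0.358] r 0.024 px [290 152  25  16 195]
h 0.033 w [ 0.692 -0.215] bay [ 0.259 -0.323] r 0.045 px [169 217  52  35 440]
h 0.030 w [0.525 0.143] bay [ 0.018 -0.011] r 0.017 px [411 281  19  22 263]
h 0.024 w [0.456 0.266] bay [-0.077  0.095] r 0.026 px [493 295  36  33 742]
h 0.022 w [0.597 0.239] bay [0.067 0.099] r 0.027 px [ 428  343   39   38 1069]
```

Emit:
drive_tool --gripper '[2.6,2.6,2.6,2.6,2.6,2.6,2.6,2.6]' --travel '[[0.8,0,0],[1.2,0,0],[1.5,0,0],[1.4,0,0],[1.2,0,0],[0.8,0,0],[0.4,0,0],[0,0,0]]' --rot '[[0,0,0],[0,0,0],[0,0,0],[0,0,0],[0,0,0],[0,0,0],[0,0,0],[0,0,0]]'

```text
t: 24.9
position: [0.5196, 0.189, 0.0066]
orientation: [-3.142, -0.0, 1.655]
force: [-0.3, -0.2, -0.4]
opening: 0.28
```

Emit:
drive_tool --gripper '[2.6,2.6,2.6,2.6,2.6,2.6,2.6,2.6]' --travel '[[-0.5,0,0],[-1.5,0,0],[-3,0,0],[-2,0,-4],[-4,0,-5],[-4,0,-5],[0,0,0],[0,0,0]]' --rot '[[0,0,0],[0,0,0],[0,0,0],[0,0,0],[0,0,0],[0,0,0],[0,0,0],[0,0,0]]'

```text
t: 25.9
position: [0.5314, 0.0405, 0.1438]
orientation: [-3.141, -0.0, 1.652]
force: [0.2, 0.5, -0.5]
opening: 0.281
```

Run:
```python
from h import *
im=arm.get_image("scene"); cv2.imwrite("pics/scene5.png",im["img"][:,:,::-1]); pieces(im)
pieces(arm.get_image("side"))
```

```text
h 0.033 w [ 0.434 -0.194] bay [ 0.003 -0.359] r 0.024 px [290 152  25  16 190]
h 0.033 w [ 0.692 -0.214] bay [ 0.259 -0.323] r 0.045 px [169 217  52  35 441]
h 0.024 w [0.456 0.266] bay [-0.077  0.095] r 0.026 px [493 295  36  32 742]
h 0.030 w [0.518 0.213] bay [-0.004  0.056] r 0.017 px [445 302  28  28 557]
h 0.022 w [0.596 0.239] bay [0.066 0.099] r 0.028 px [ 428  343   39   39 1072]
h 0.032 w [0.652 0.212] bay [0.126 0.085] r 0.088 px [229 127  20  39 342]
h 0.032 w [0.486 0.253] bay [-0.045  0.088] r 0.129 px [128 130  80  51 981]
h 0.022 w [0.595 0.236] bay [0.066 0.096] r 0.028 px [203 142  21  14 229]
h 0.024 w [0.453 0.264] bay [-0.079  0.092] r 0.027 px [146 149  21  15 246]
h 0.029 w [0.514 0.211] bay [-0.008  0.054] r 0.019 px [180 152  17  15 189]
h 0.032 w [ 0.773 -0.065] bay [ 0.305 -0.159] r 0.023 px [332 175  17  18 160]
h 0.033 w [ 0.691 -0.216] bay [ 0.258 -0.324] r 0.044 px [325 223  47  25 457]
h 0.033 w [ 0.426 -0.206] bay [-0.003 -0.373] r 0.024 px [209 260  28  19 264]
```

View pics/scene5.png

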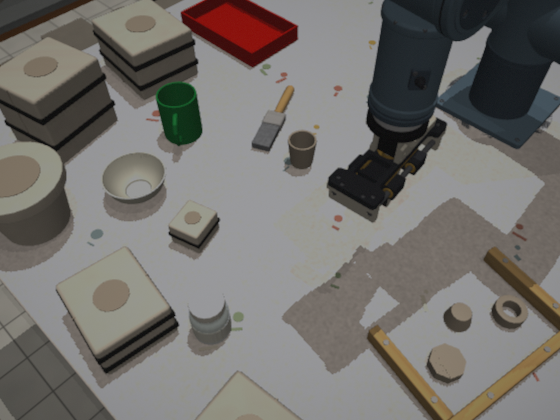

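All three pieces lie flat inside the bay: plug (459,316), collar (509,310) and facet (446,362). The cup, mould, brush and jar are where they were, and the robot is clear.

```bash
python3 -c "
from bench import arm
print(arm.sign_off())"
```

```text
the job is handed in; nothing more can be done
None
```

I swept the collar, the facet and then the plug into the bay, using two part-open fingers held about 7–9 mm above the bench. Nothing was gripped, lifted or pressed, and the job was handed in at about 26 s.

- **Pieces:** both cameras agree to within about 4 mm. They lie at collar (-0.077, 0.095), facet (0.066, 0.099) and plug (-0.004, 0.056) m in the bay frame. Their heights match lying flat, and each is about 15 mm or more inside the battens and the open side.
- **Bystanders:** the cup and small mould measured within the usual 1–2 mm of where they started. The jar, brush, jug and bowl I checked only by eye in the last picture, and they look unmoved.
- **Forces:** the wrist readings at the end of each move stayed under about 2 N.

No check failed. One early bay fit from the side camera was wrong because it picked up the wooden wall, so I used the scene camera's fit, which was good to under a millimetre.

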